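# Check the watch cases' hinges and send back the stiff one

## Task

Open all three blue watch cases in the wooden stand, until all three lids stand wide open together (upright or beyond), and find the one whose hinge is stiff: its lid stays wherever you let go of it, while a good lid flops over. Then shut the stiff case and put it down flat on the floor of the red returns box, upright, with its barrel pull over the low front wall; leave the two good cases open in their bays. Do not disturb the coffee cup, the candle or the crystal bowl.

Things in the scene. Friction and masses are not known exactly. Their poses are not given: they have to be found in the camera images.
- case_a_mid (a point): Centre, 28 mm up, of a shut blue hinged watch case with brass rim: 50 mm deep (x), 68 long (y), 56 high, 0.6 kg; the lid is the top 18 mm. -x is its front (barrel pull), +x the hinge side. The three look alike and start in the stand's bays in random order, fronts to the stand's front.
- pull_point_a (a point): Centre of the brass barrel pull on lid a (15 mm thick, 16 mm long along y); lid shut, it lies 55 mm before (-x), 18 mm to +y of and 16 mm above the case centre, on a thin stem. It swivels freely: pinch its two ends from above (along y) and lead it round the hinge arc (radius 80 mm), fingers kept vertical. Tips over 20 mm below its centre would meet the lid's edge when raised.
- lid_a (a joint): Lid a, rad: 0 shut, 1.57 upright, 2.3 stop. Hinge line along the case's y, 25 mm behind (+x) and 10 mm above the case centre. A good lid let go below 1.3 falls shut, past 1.75 flops to the stop. A stiff lid stays where it is let go (1 N at the pull moves it). Exactly one of the three is stiff; only its swing shows it.
- case_b_mid (a point): Centre, 28 mm up, of a shut blue hinged watch case with brass rim: 50 mm deep (x), 68 long (y), 56 high, 0.6 kg; the lid is the top 18 mm. -x is its front (barrel pull), +x the hinge side. The three look alike and start in the stand's bays in random order, fronts to the stand's front.
- pull_point_b (a point): Centre of the brass barrel pull on lid b (15 mm thick, 16 mm long along y); lid shut, it lies 55 mm before (-x), 18 mm to +y of and 16 mm above the case centre, on a thin stem. It swivels freely: pinch its two ends from above (along y) and lead it round the hinge arc (radius 80 mm), fingers kept vertical. Tips over 20 mm below its centre would meet the lid's edge when raised.
- lid_b (a joint): Lid b, rad: 0 shut, 1.57 upright, 2.3 stop. Hinge line along the case's y, 25 mm behind (+x) and 10 mm above the case centre. A good lid let go below 1.3 falls shut, past 1.75 flops to the stop. A stiff lid stays where it is let go (1 N at the pull moves it). Exactly one of the three is stiff; only its swing shows it.
- case_c_mid (a point): Centre, 28 mm up, of a shut blue hinged watch case with brass rim: 50 mm deep (x), 68 long (y), 56 high, 0.6 kg; the lid is the top 18 mm. -x is its front (barrel pull), +x the hinge side. The three look alike and start in the stand's bays in random order, fronts to the stand's front.
- pull_point_c (a point): Centre of the brass barrel pull on lid c (15 mm thick, 16 mm long along y); lid shut, it lies 55 mm before (-x), 18 mm to +y of and 16 mm above the case centre, on a thin stem. It swivels freely: pinch its two ends from above (along y) and lead it round the hinge arc (radius 80 mm), fingers kept vertical. Tips over 20 mm below its centre would meet the lid's edge when raised.
- lid_c (a joint): Lid c, rad: 0 shut, 1.57 upright, 2.3 stop. Hinge line along the case's y, 25 mm behind (+x) and 10 mm above the case centre. A good lid let go below 1.3 falls shut, past 1.75 flops to the stop. A stiff lid stays where it is let go (1 N at the pull moves it). Exactly one of the three is stiff; only its swing shows it.
- stand_mid (a point): Middle of the floor (8 mm above the desk) of the fixed light-wood stand, 72 mm deep (x), 236 long (y), front -x. Bays at y = -76, 0, +76 mm; dividers 42 mm high leave no room for fingers at a case's ends. Front lip 14, back lip 18 mm above the desk: grip a case here across its 50 mm depth, on its -y half beside the pull.
- returns_floor (a point): Centre of the inner floor (5 mm up) of the fixed red returns box: inside 62 mm (x) by 136 (y), walls 4 mm; back (+x) and end walls 60 mm above the desk, front (-x) 28 mm. A shut case fits only parallel to it, pull over the front wall. No finger room before or behind the case, 34 mm at each end: hold it by its two ends (68 mm).
- coffee_cup_mid (a point): Centre (half-way up) of a loose white coffee cup with a handle, 63 mm across, 88 mm with the handle, 51 mm high; bystander, in the space before the stand.
- candle_c_mid (a point): Centre (half-way up) of a loose standing cream candle, 61 mm across, 131 mm high; bystander.
- crystal_ashtray_mid (a point): Centre (half-way up) of a loose heavy square cut-crystal bowl, 158 mm across, 60 mm high; bystander.
Things that resemble listed ones, but are neither listed nor needed, are in the scene too. What is shaped like the part that bears case_b_mid but turquoise is not meant. Of the things shaped like the part that bears returns_floor, the red one is meant.

How it is judged:
By the outcome, as a careful person would: the job done as asked, in the order asked, and still so for the second after the job is handed in, with the robot touching nothing.
It also fails if it takes over 72 s, if anything falls off the work surface, if the arm or the gripper's body presses on something with over 40 N, if the wrist force passes 120 N, or if a joint passes its speed limit or range.

## Robot

A 7-joint arm with a two-finger parallel gripper is mounted at the origin on a cart in front of the work surface, level with it; the furniture and walls round the work are solid. World frame = base frame: x ahead of the robot, y to its left, z up, the work surface at z = 0. Lengths are in mm, angles in rad, forces in N, time in s.
With the tool pointing down it reaches from about 425 to 875 mm from the base axis. Payload 4.7 kg.
Tool frame: the origin (TCP) lies at the centre of the arm's flange, where the gripper is bolted on; the fingertips stand 173 mm ahead of it and the grasp point (between the pads) lies 155 mm ahead of it; z points along the fingers, y is the line along which they close (so a half turn about z gives the same grasp; the last joint's range is limited). The gripper opens to 85 mm and grips with 20 to 120 N. Pads are 22 mm wide; open, the fingers measure 114 mm over their backs; the gripper's body (76 mm by 85 mm) begins 54 mm behind the grasp point. The pads swing forward as they close: fully open they stand 13 mm farther back than shut.
Start: joints at [1.221, 0.321, -0.07, 1.45, 0.023, 1.371, -0.057], TCP at [231.272, -607.47, 404.749] pointing down, gripper open.
Joint ranges: [-2.86, 2.86], [-0.3, 2.09], [-1.38, 1.24], [0.06, 2.45], [-1.56, 4.7], [0.09, 2.05], [-2.69, 2.69]. Speed limits (rad/s): [2.57, 2.57, 3.14, 3.14, 3.14, 3.14, 3.14].

## Interface

Orientations are given as a 3x3 rotation matrix whose columns are the frame's x, y, z axes.
In Python, from station import robot, jaws, kinematics, optics, workorder, get_clock, get_joint_pos, get_joint_velocities, get_effort, get_position, get_ee_rot, get_ft_force, get_torque, get_grip_width, get_finger_force gives the robot as it stands. Calls block until the motion is done:
- robot.move_ptp(position, orientation): joint-space move of the TCP to a pose.
- robot.move_l(position, orientation=None, velocity=150, f_stop=None): straight line of the TCP; orientation=None keeps the orientation; velocity is the mean speed in mm/s. With f_stop (N) it stops when the force on the tool has changed by that much, and returns True; else False.
- robot.goto_joints(angles): joint-space move.
- jaws.grip(opening): finger opening in mm; the grip force is fixed at half the most; returns when the fingers have stopped.
- robot.sleep(seconds).
- kinematics.inverse_kinematics(position, orientation): joint angles nearest the present ones, or None.
- optics.read_camera(name): name is "scene" or "top"; returns a dict with "image" (384x512x3 uint8, red, green, blue), "camera_matrix" (3x3 intrinsics, pixels), "dist" ([k1, k2, p1, p2, k3] as OpenCV has them; the pictures are not rectified), "camera_from_world" (4x4, takes a point from world to camera coordinates). Camera axes: x right, y down, z forward; pixel columns grow to the right and rows downward; lengths in mm; the calibration is good to about 2 mm. A picture is of the moment at which its call begins. There is no depth.
A pose or a line that the arm cannot do raises robot.PlanningError and nothing moves.
- workorder.sign_off(): hands the job in; it is judged then, once.
Readings, each from a call of its own:
- get_clock(): time.
- get_joint_pos(): joint angles.
- get_joint_velocities(): joint speeds.
- get_effort(): joint torques, N m.
- get_position(): TCP position.
- get_ee_rot(): TCP orientation.
- get_ft_force(): force on the tool from outside, world axes, zero at the start.
- get_torque(): the same for the moment, N m.
- get_grip_width(): finger opening in mm.
- get_finger_force(): force on a finger pad.
Only numpy, scipy, OpenCV 4.12 (cv2) and the standard library are available. Lean on these libraries where they do the work, as an engineer would, in place of code of your own. Each camera call takes 0.05 s, during which the arm holds its last target. There are 200 camera calls.

## Working session

There is one attempt and no reset: what is moved stays moved. The work goes in short steps, each a Python script; the robot and the scene stay as the last script left them, time stands still between calls to the robot, and variables do not carry over. Pictures are saved under pics/ and viewed, at most 10 in all, crops included, and the job is handed in when it is done.

```bash
mkdir -p pics; ls; python3 - <<'E'
from station import *
import cv2,numpy as np
for n in("scene","top"):
    d=optics.read_camera(n); cv2.imwrite(f"pics/{n}0.png",cv2.resize(d["image"][:,:,::-1],None,fx=1.56,fy=1.56,interpolation=cv2.INTER_CUBIC))
    print(n,d["camera_matrix"].tolist(),d["dist"],np.round(d["camera_from_world"],3).tolist())
print(get_clock(),np.round(get_ee_rot(),3).tolist())
E
```

```text
pics
scene [[356.1858839340542, 0.0, 251.29620126138158], [0.0, 356.1858839340542, 192.65929941298774], [0.0, 0.0, 1.0]] [-0.04702019  0.          0.          0.          0.        ] [[-0.766, -0.642, 0.017, 482.756], [-0.41, 0.468, -0.783, 295.554], [0.495, -0.607, -0.622, 1030.295], [0.0, 0.0, 0.0, 1.0]]
top [[352.1393527182204, 0.0, 254.13502238214681], [0.0, 352.1393527182204, 198.29546954046762], [0.0, 0.0, 1.0]] [-0.02619564  0.          0.          0.          0.        ] [[-0.005, -1.0, 0.009, -3.437], [-0.991, 0.004, -0.133, 632.067], [0.133, -0.01, -0.991, 1015.07], [0.0, 0.0, 0.0, 1.0]]
0.1 [[0.935, 0.356, -0.001], [0.356, -0.935, 0.002], [-0.0, -0.002, -1.0]]
```

View pics/scene0.png

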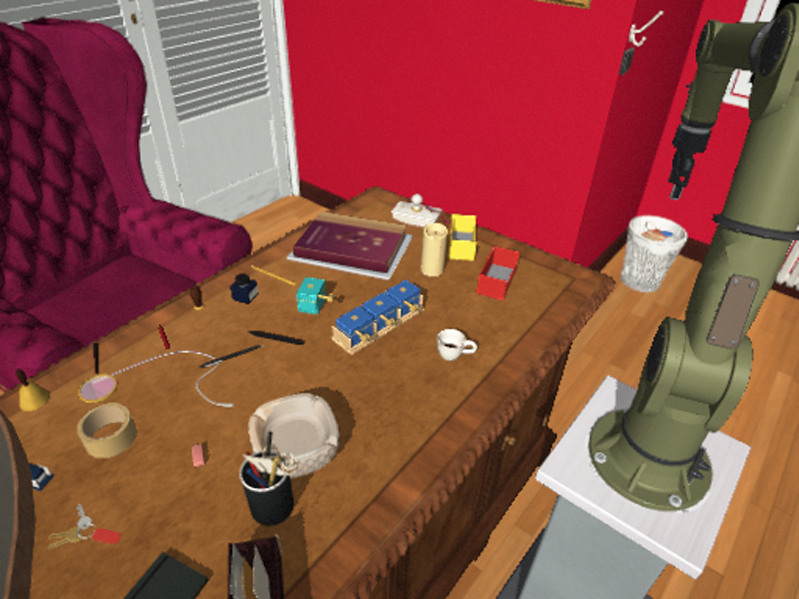

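View pics/top0.png

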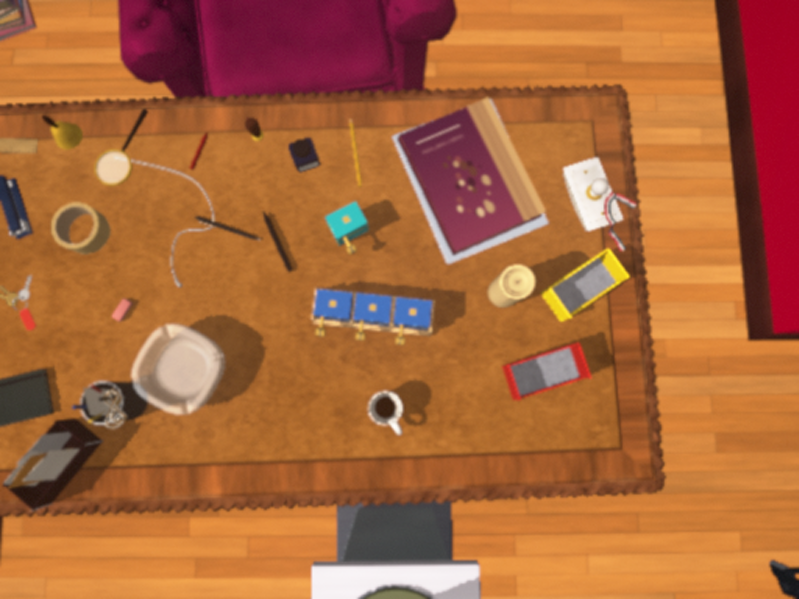

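The top view (×1.56) shows the stand at about (373,310), its front facing down in the image toward the robot. The red box is at (546,370), the cup at (386,408), the candle at (513,285) and the crystal bowl at (178,368). Next I'll enlarge the stand and the box.

```bash
python3 - <<'E'
from station import *
import cv2,numpy as np
d=optics.read_camera("top")["image"][:,:,::-1]
a=cv2.resize(d[178:224,195:285],None,fx=8,fy=8,interpolation=cv2.INTER_CUBIC)  # 720x368
b=cv2.resize(d[215:259,315:387],None,fx=5,fy=5,interpolation=cv2.INTER_CUBIC) #360x220
c=cv2.resize(d[245:289,225:275],None,fx=5,fy=5,interpolation=cv2.INTER_CUBIC) #250x220
im=np.zeros((592,720,3),np.uint8); im[:368]=a; im[370:590,:360]=b; im[370:590,370:620]=c
cv2.imwrite("pics/crop1.png",im)
e=optics.read_camera("scene")["image"][:,:,::-1]
a=cv2.resize(e[175:229,205:279],None,fx=8,fy=8,interpolation=cv2.INTER_CUBIC) #592x432
b=cv2.resize(e[155:195,300:336],None,fx=5,fy=5,interpolation=cv2.INTER_CUBIC)
im=np.zeros((432,780,3),np.uint8); im[:,:592]=a; im[:200,594:774]=b
cv2.imwrite("pics/crop2.png",im)
E
```

```text
(no output)
```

View pics/crop1.png

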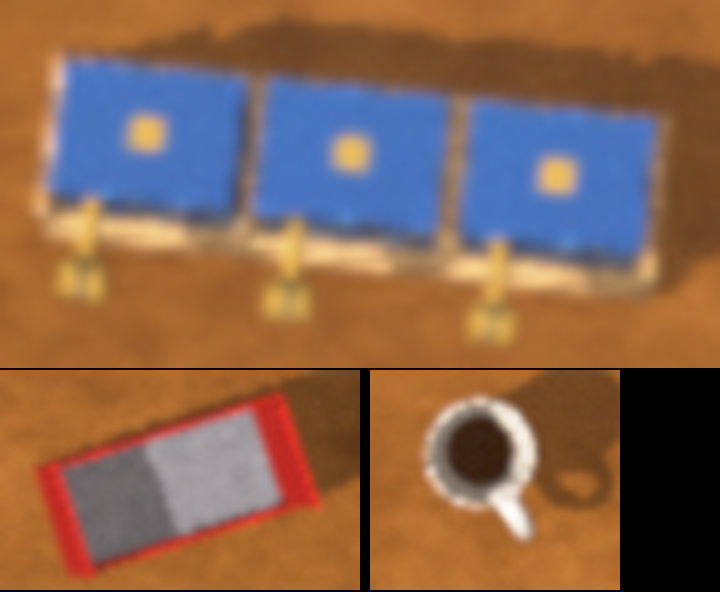

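View pics/crop2.png

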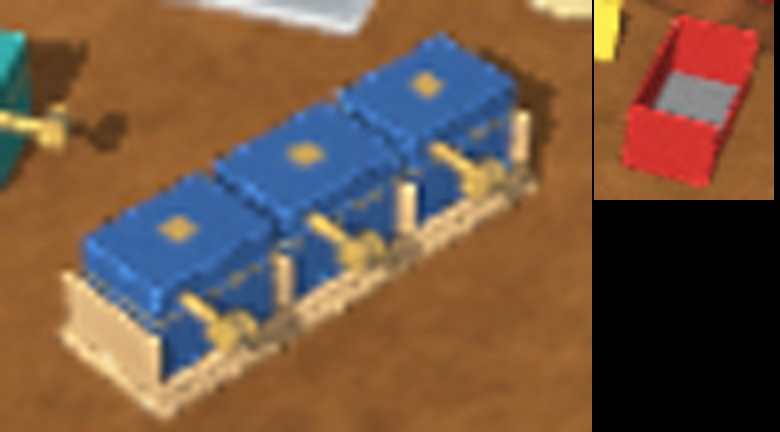

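Read off the crops: lid marks at (147,134), (351,154) and (557,176), and pulls at (81,280), (288,300) and (491,322) in the top crop, with the matching points in the scene crop. I also have the red box corners. The box's low wall faces the robot. I'll fit the stand and box poses to these points.

```bash
cat > h.py <<'E'
from station import *
import cv2,numpy as np
def proj(d,P):
    T=d["camera_from_world"]; return cv2.projectPoints(np.array(P,float).reshape(-1,1,3),cv2.Rodrigues(T[:3,:3])[0],T[:3,3],d["camera_matrix"],d["dist"])[0][:,0]
def unproj(d,uv,z):
    T=d["camera_from_world"];n=cv2.undistortPoints(np.array([[uv]],float),d["camera_matrix"],d["dist"])[0,0]
    r=T[:3,:3].T@[n[0],n[1],1];C=-T[:3,:3].T@T[:3,3];return C+r*(z-C[2])/r[2]
def loc(p,l):  # pose (x,y,yaw), local points
    c,s=np.cos(p[2]),np.sin(p[2]);l=np.atleast_2d(l).astype(float);return np.c_[p[0]+c*l[:,0]-s*l[:,1],p[1]+s*l[:,0]+c*l[:,1],l[:,2]]
E
python3 - <<'E'
from h import *
from scipy.optimize import least_squares
t=optics.read_camera("top");s=optics.read_camera("scene")
N=lambda p,o,k,off=(0,0):(np.array(p,float)-off+.5)/k-.5+o
yb=[76,0,-76]
M=[(0,y,64) for y in yb]+[(-55,y+18,52) for y in yb]
tp=N([(147,134),(351,154),(557,176),(81,280),(288,300),(491,322)],(195,178),8)
sp=N([(178,229),(306,154),(427,85),(232,328),(360,248),(482,178)],(205,175),8)
B=[(35,72,60),(-35,72,60),(35,-72,60),(-35,-72,60)]
tb=N([(38,467),(80,578),(283,395),(320,505)],(315,215),5,(0,370))
SB=[(35,-72,60),(-35,-72,60),(35,72,60),(-35,72,60),(35,72,0),(-35,72,0)]
sb=N([(683,17),(760,45),(633,105),(718,125),(625,163),(708,185)],(300,155),5,(594,0))
for nm,(A,a,C,c,x0) in dict(stand=(M,tp,M,sp,(600,0,0)),box=(B,tb,SB,sb,(500,-300,.2))).items():
    f=lambda p,w=(1,1):np.r_[w[0]*(proj(t,loc(p,A))-a).ravel(),w[1]*(proj(s,loc(p,C))-c).ravel()]
    for w in((1,1),(1,0),(0,1)):
        r=least_squares(f,x0,args=(w,),x_scale=(1,1,.01));print(nm,w,np.round(r.x,3),np.round(r.fun,1).tolist() if w==(1,1) else '')
for n,uv,z in(("cup",N((480,452),(225,245),5,(370,370)),51),("handle",N((525,535),(225,245),5,(370,370)),25),("candle",np.array((515,280))/1.56,131),("bowl",np.array((178,368))/1.56,60)):print(n,unproj(t,uv,z))
E
```

```text
stand (1, 1) [ 6.34635e+02  4.06130e+01 -1.09000e-01] [-0.4, -0.5, -0.3, -0.3, -0.3, -0.4, -0.0, -0.5, -0.3, -0.3, -0.1, -0.4, 0.5, -0.1, 0.5, 0.1, 0.5, 0.0, 0.4, 0.3, 0.7, 0.4, 0.6, -0.1]
stand (1, 0) [ 6.3350e+02  3.9905e+01 -1.0900e-01] 
stand (0, 1) [ 6.36503e+02  4.13670e+01 -1.09000e-01] 
box (1, 1) [ 5.11884e+02 -2.88651e+02  2.80000e-01] [1.7, -0.7, 0.7, 0.3, -0.9, -0.2, -0.7, 0.8, -0.4, -0.3, 0.6, -1.9, -0.5, 0.3, 0.1, 0.9, -0.6, 0.9, -0.1, 1.2]
box (1, 0) [ 5.12026e+02 -2.88007e+02  2.83000e-01] 
box (0, 1) [ 5.12066e+02 -2.90600e+02  2.73000e-01] 
cup [446.85328323  16.51427265  51.        ]
handle [396.97189743  -9.72673545  25.        ]
candle [ 671.94254013 -217.01652136  131.        ]
bowl [520.89119273 402.14676807  60.        ]
```

The two cameras agree to about 1.5 mm on the stand and the box, and the sizes fit. Now I'll open the first lid, the one in the -y bay.

```bash
cat >> h.py <<'E'
ST=(634.6,40.6,-.109); BX=(512,-288.8,.28)
def R(a): # tool down, tool y along direction a (rad)
    y=np.array([np.cos(a),np.sin(a),0]);z=np.array([0,0,-1.]);return np.c_[np.cross(y,z),y,z]
RP=R(-np.pi/2+ST[2]); DZ=158
def pull(by,th):
    a=th+np.arctan2(6,80);r=np.hypot(80,6)
    return loc(ST,(25-r*np.cos(a),by+18,46+r*np.sin(a)))[0]+[0,0,DZ]
up=np.array([0,0,1.])
def arc(by,a,b,n=8,v=110):
    for th in np.linspace(a,b,n+1)[1:]: robot.move_l(pull(by,th),velocity=v)
def open_lid(by,th=1.88,hi=60):
    jaws.grip(38)
    robot.move_ptp(pull(by,0)+hi*up,RP); robot.move_l(pull(by,0),velocity=150)
    jaws.grip(8); print("w",get_grip_width(),"F",get_ft_force(),get_clock())
    arc(by,0,th); print("end F",get_ft_force(),get_grip_width())
    jaws.grip(38); robot.move_l(pull(by,th)+50*up,velocity=200); print(get_clock())
E
python3 - <<'E'
from h import *
open_lid(-76,hi=130)
d=optics.read_camera("scene")["image"][150:235,195:295,::-1];e=optics.read_camera("top")["image"][160:240,185:305,::-1]
cv2.imwrite("pics/o1.png",np.vstack([cv2.resize(d,(470,400)),cv2.resize(e,(470,313))])[:, :] if 0 else np.hstack([cv2.resize(d,(400,340),interpolation=2),cv2.resize(e,(400,340),interpolation=2)]))
E
```

```text
w 14.426235972845616 F [-0.61614979 -0.09861182  3.47411752] 4.6167
end F [2.06200322 1.20573163 5.94878715] 14.18766570066124
7.9667
```

View pics/o1.png

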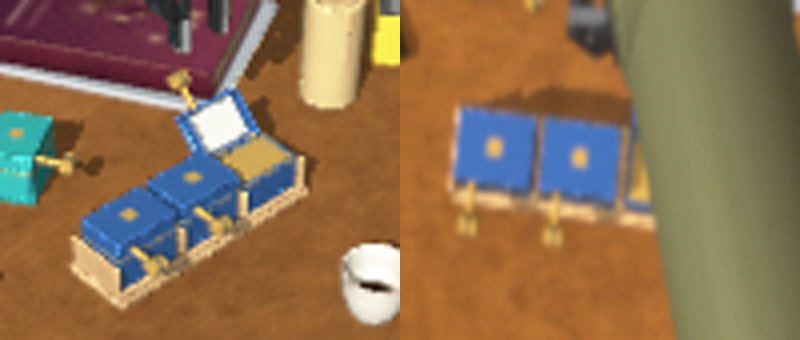

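The -y lid stands open, with its pull at crop (181,82), which is native (240.1,170.3). I'll open the other two, then compare the pull pixels with the predicted ones.

```bash
python3 - <<'E'
from h import *
open_lid(0,hi=60); open_lid(76,hi=60)
robot.move_l(get_position()+100*up,velocity=250)
s=optics.read_camera("scene")
for by in(-76,0,76):
    print(by,[(th,np.round(proj(s,[pull(by,th)-[0,0,DZ]])[0],1).tolist()) for th in(1.6,1.88,2.1,2.3)])
cv2.imwrite("pics/o2.png",cv2.resize(s["image"][145:235,195:295,::-1],None,fx=6,fy=6,interpolation=2));print(get_clock())
E
```

```text
w 14.653665364678611 F [1.42401343 0.34275673 2.11134202] 9.7917
end F [2.45774352 0.77047695 5.93411579] 14.412695580911974
13.1417
w 14.565852484361116 F [ 0.20086185 -0.50621186  3.10451743] 14.8667
end F [ 1.37967411 -0.7852605   6.7434998 ] 14.305896090411945
18.2167
-76 [(1.6, [248.9, 169.6]), (1.88, [244.8, 168.3]), (2.1, [242.0, 168.4]), (2.3, [239.8, 169.3])]
0 [(1.6, [233.2, 177.9]), (1.88, [229.2, 176.5]), (2.1, [226.4, 176.5]), (2.3, [224.3, 177.4])]
76 [(1.6, [216.4, 186.9]), (1.88, [212.5, 185.3]), (2.1, [209.8, 185.2]), (2.3, [207.8, 186.0])]
18.825
```

View pics/o2.png

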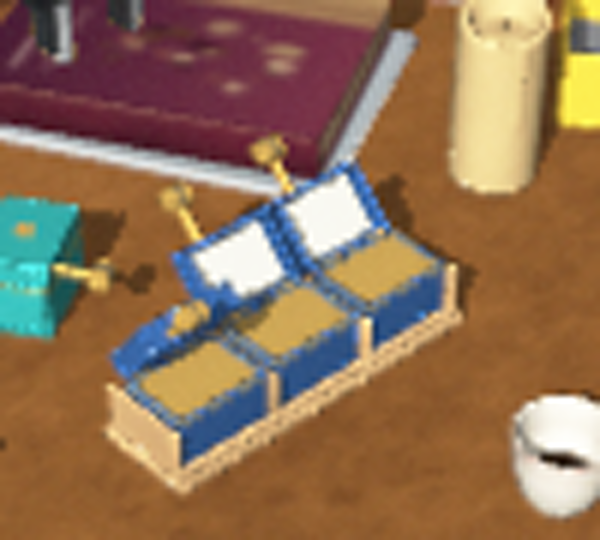

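The two right-hand lids flopped to 2.3: their pulls are at native (239.2,169.5) and (224.2,177.3), so both are good. The +y lid isn't at 1.88 where I left it. Its pull is at about native (226.2,197.5), so I'll check whether it is moving.

```bash
python3 - <<'E'
from h import *
s=optics.read_camera("scene")
print([(th,np.round(proj(s,[pull(76,th)-[0,0,DZ]])[0],1).tolist()) for th in np.arange(0,2.4,.2).round(1)])
a=cv2.resize(s["image"][160:235,195:265,::-1],(560,600),interpolation=2)
robot.move_ptp([480,-130,400],RP)
t=optics.read_camera("top")
print([(th,np.round(proj(t,[pull(76,th)-[0,0,DZ]])[0],1).tolist()) for th in np.arange(0,2.4,.2).round(1)])
b=cv2.resize(t["image"][150:225,190:220,::-1],(240,600),interpolation=2)
cv2.imwrite("pics/o3.png",np.hstack([a,b]));print(get_clock())
E
```

```text
[(np.float64(0.0), [234.0, 215.9]), (np.float64(0.2), [233.4, 212.0]), (np.float64(0.4), [232.2, 207.8]), (np.float64(0.6), [230.4, 203.5]), (np.float64(0.8), [228.1, 199.3]), (np.float64(1.0), [225.4, 195.3]), (np.float64(1.2), [222.5, 191.8]), (np.float64(1.4), [219.4, 189.0]), (np.float64(1.6), [216.4, 186.9]), (np.float64(1.8), [213.5, 185.6]), (np.float64(2.0), [210.9, 185.1]), (np.float64(2.2), [208.7, 185.5])]
[(np.float64(0.0), [204.7, 212.1]), (np.float64(0.2), [204.1, 210.6]), (np.float64(0.4), [203.7, 208.1]), (np.float64(0.6), [203.4, 204.6]), (np.float64(0.8), [203.4, 200.2]), (np.float64(1.0), [203.5, 195.1]), (np.float64(1.2), [203.9, 189.5]), (np.float64(1.4), [204.4, 183.8]), (np.float64(1.6), [205.1, 178.2]), (np.float64(1.8), [206.0, 172.9]), (np.float64(2.0), [206.9, 168.3]), (np.float64(2.2), [207.8, 164.4])]
20.2083
```

View pics/o3.png

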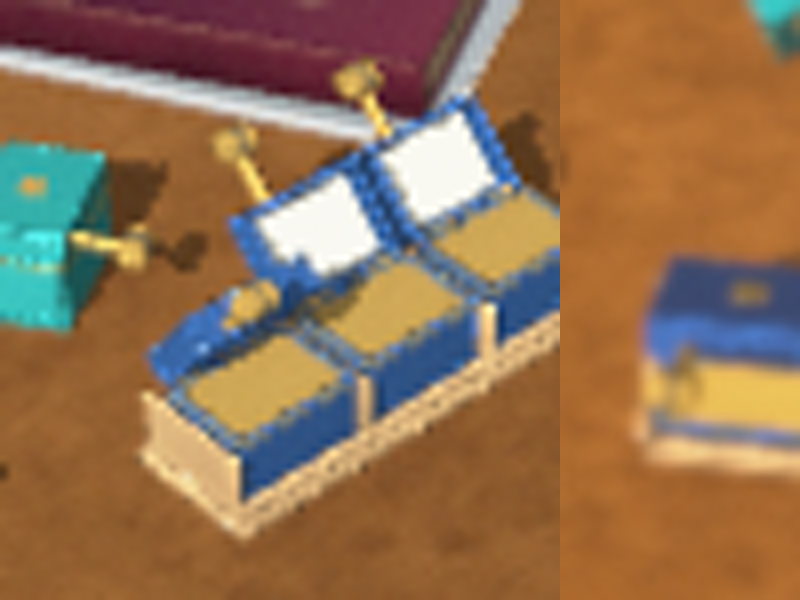

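The +y lid stays put at θ≈0.9, with its pull at native (226.5,198.1) in the scene view and (205.4,197.5) in the top view. A good lid would have fallen shut from there, so this is the stiff one. Something moved it during release, so I'll pinch it again, lead it upright and release gently, taking pictures at each stage.

```bash
python3 - <<'E'
from h import *
ims=[]
def shot():
    ims.append(cv2.resize(optics.read_camera("scene")["image"][150:230,195:265,::-1],(262,300),interpolation=2))
by=76;a=.89
jaws.grip(38)
robot.move_ptp(pull(by,a)+80*up,RP); print(robot.move_l(pull(by,a),velocity=120,f_stop=12)); shot()
jaws.grip(8); print("w",get_grip_width(),get_ft_force(),get_finger_force()); shot()
for th in np.linspace(a,1.8,6)[1:]:
    robot.move_l(pull(by,th),velocity=60); print(round(th,2),np.round(get_ft_force(),1),round(get_grip_width(),1))
shot()
jaws.grip(24); shot(); jaws.grip(38); shot()
robot.move_l(get_position()+40*up,velocity=80); shot()
cv2.imwrite("pics/o4.png",np.vstack([np.hstack(ims[:3]),np.hstack(ims[3:])]));print(get_clock())
E
```

```text
False
w 14.241664517147365 [-1.44949812 -0.33695833  3.30885255] 58.61694395542145
1.07 [-1.3  0.4  3.6] 14.4
1.25 [0.  1.6 3. ] 14.6
1.44 [0.8 2.5 0.4] 14.5
1.62 [ 1.2  1.7 -0.5] 14.8
1.8 [-0.6  1.5 -2.6] 14.6
26.2
```

View pics/o4.png

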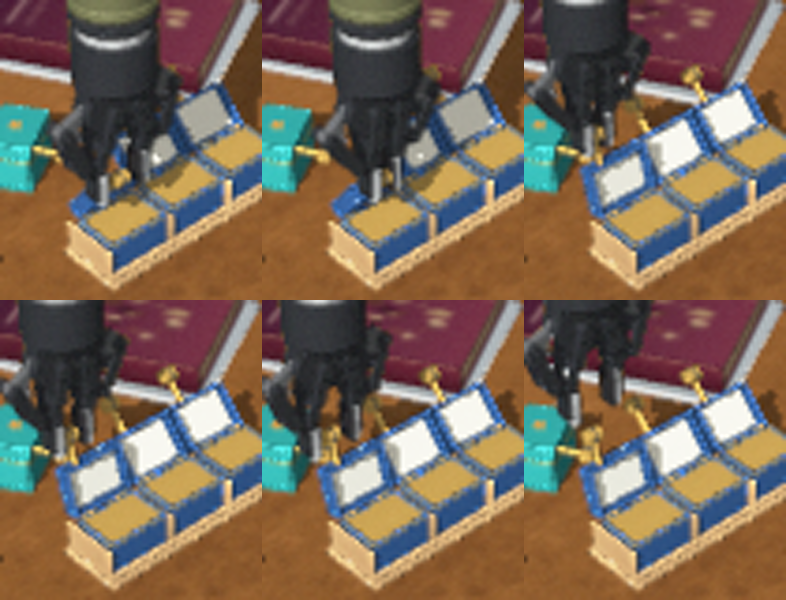

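All three lids now stand open together, and the stiff one stays at 1.8 after release. Next I'll lead it shut, grip the case across its depth, set it on the desk at (530,-130) and re-grip it by its ends.

```bash
python3 - <<'E'
from h import *
by=76
robot.sleep(.4)
robot.move_l(pull(by,1.8),velocity=100,f_stop=12); jaws.grip(8); print("w",get_grip_width(),get_ft_force())
for th in np.linspace(1.8,-.02,9)[1:]:
    robot.move_l(pull(by,th),velocity=70)
    print(round(th,2),np.round(get_ft_force(),1),round(get_grip_width(),1))
jaws.grip(38); robot.move_l(get_position()+90*up,velocity=200); jaws.grip(85)
# across-depth grip
for a in(ST[2],ST[2]+np.pi):
    q=kinematics.inverse_kinematics(loc(ST,(0,by-14,350))[0],R(a)); print(None if q is None else np.round(q,2))
print(get_clock())
ims=[cv2.resize(optics.read_camera(n)["image"][150:230,195:275,::-1],(390,390),interpolation=2) for n in("scene","top")]
cv2.imwrite("pics/o5.png",np.hstack(ims))
E
```

```text
w 14.619475859878717 [0.9497875  0.07125481 1.89711289]
1.57 [ 0.2 -0.3  8. ] 14.3
1.34 [-1.6 -0.5  9.6] 14.3
1.12 [-3.3 -1.  12.4] 14.1
0.89 [-4.5  0.5  5.9] 14.3
0.66 [-6.1  0.6  5.2] 14.9
0.44 [-4.6  2.2  4.1] 14.6
0.21 [-4.4  2.8  1.7] 14.5
-0.02 [-8.8  0.3 15.9] 14.5
[ 0.63  0.66 -1.22  1.49  0.62  1.42 -0.72]
[ 0.61  0.63 -1.18  1.5   0.59  1.41  2.44]
32.2167
```

View pics/o5.png

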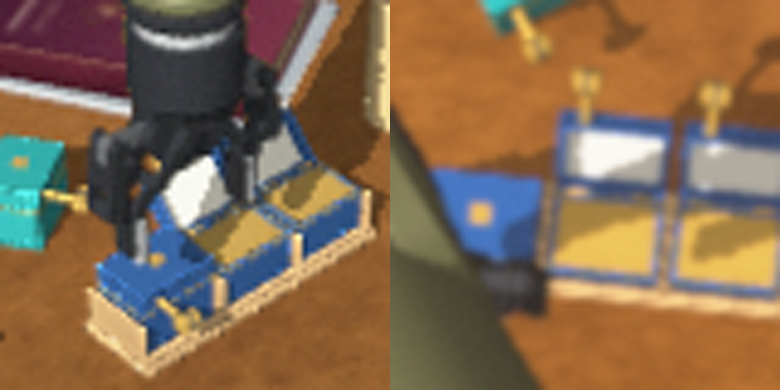

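The stiff case is shut and still in its bay, with its mark at native (213.7,193.7), and the other two lids stay open. I'll transfer it to the desk now.

```bash
python3 - <<'E'
from h import *
by=76; g=loc(ST,(0,by-14,192))[0]
jaws.grip(85)
robot.move_ptp(g+110*up,R(ST[2])); print("hit",robot.move_l(g,velocity=120,f_stop=15),get_position())
jaws.grip(35); print("w",get_grip_width(),get_ft_force())
robot.move_l(g+25*up,velocity=60); print(get_grip_width(),get_ft_force())
robot.move_l(g+150*up,velocity=180)
D=(530,-130,.28)
d=loc(D,(0,-14,184.5))[0]
robot.move_ptp(d+60*up,R(D[2])); robot.move_l(d+8*up,velocity=120); print("set",robot.move_l(d,velocity=30,f_stop=8),get_position(),get_grip_width())
jaws.grip(85); robot.move_l(get_position()+90*up,velocity=200); print(get_clock())
t=optics.read_camera("top"); s=optics.read_camera("scene")
np.savez("p6.npz",t=t["image"],s=s["image"])
# end grip
c=loc(D,(0,0,180))[0]; A=D[2]-np.pi/2
robot.move_ptp(c+90*up,R(A)); print("hit",robot.move_l(c,velocity=120,f_stop=15))
jaws.grip(55); print("w",get_grip_width(),get_ft_force())
robot.move_l(c+40*up,velocity=80); print(get_grip_width(),get_ft_force(),get_clock())
t=optics.read_camera("top")
for n,i in(("scene",s),): print(n,np.round(proj(i,loc(D,[(0,0,56),(-55,18,44)])),1).tolist())
E
```

```text
hit False [641.75247051 102.51427613 192.94215133]
w 49.15424843884988 [ 2.06738728 -0.76495938  4.16701035]
49.2623952722098 [ 0.73038112  0.15069267 -6.69343099]
set True [ 534.3899843  -143.60492599  185.0053732 ] 49.33709250865694
39.8333
hit False
w 67.40796539134121 [-0.17672853 -0.80164649  6.02229181]
67.11845095463987 [ 0.23829465  0.29695962 -7.01957995] 43.05
scene [[294.2, 185.6], [306.5, 194.8]]
```

```bash
python3 - <<'E'
from h import *
b=loc(BX,(0,0,185.5))[0]; A=BX[2]-np.pi/2
robot.move_l(get_position()+50*up,velocity=150)
robot.move_ptp(b+80*up,R(A)); print("hit",robot.move_l(b+6*up,velocity=80,f_stop=10),get_position())
print("set",robot.move_l(b-1*up,velocity=25,f_stop=8),get_position()[2]-b[2],get_ft_force(),get_clock())
ims=[]
t=optics.read_camera("top");s=optics.read_camera("scene")
cv2.imwrite("pics/x.png",np.hstack([cv2.resize(s["image"][150:200,290:345,::-1],(396,360),interpolation=2),cv2.resize(t["image"][205:265,310:390,::-1],(400,360),interpolation=2)]))
E
```

```text
hit False [ 512.40850637 -288.91924829  192.13155317]
set True 0.5816974511076012 [-0.85103467  0.34990043  6.48318368] 45.65
```

The case reached the floor height with no snag. I'll release, retreat and take one last look.

```bash
python3 - <<'E'
from h import *
jaws.grip(80); robot.move_l(get_position()+130*up,velocity=150)
robot.move_ptp([300,-450,400],R(BX[2]-np.pi/2)); print(get_clock())
t=optics.read_camera("top");s=optics.read_camera("scene")
r=lambda i,w,h:cv2.resize(i[:,:,::-1],(w,h),interpolation=2)
T,S=t["image"],s["image"]
cv2.imwrite("pics/f.png",np.vstack([np.hstack([r(S[150:200,290:345],396,300),r(T[210:260,315:385],400,300)]),np.hstack([r(S[150:245,195:320],396,300),r(T[165:285,190:350],400,300)])]))
print(np.round(proj(t,loc(BX,[(0,0,61),(-55,18,49)])),1).tolist(),np.round(proj(s,loc(BX,[(0,0,61),(-55,18,49)])),1).tolist())
E
```

```text
48.1333
[[351.1, 237.8], [350.0, 257.7]] [[320.6, 168.3], [332.5, 176.6]]
```

View pics/f.png

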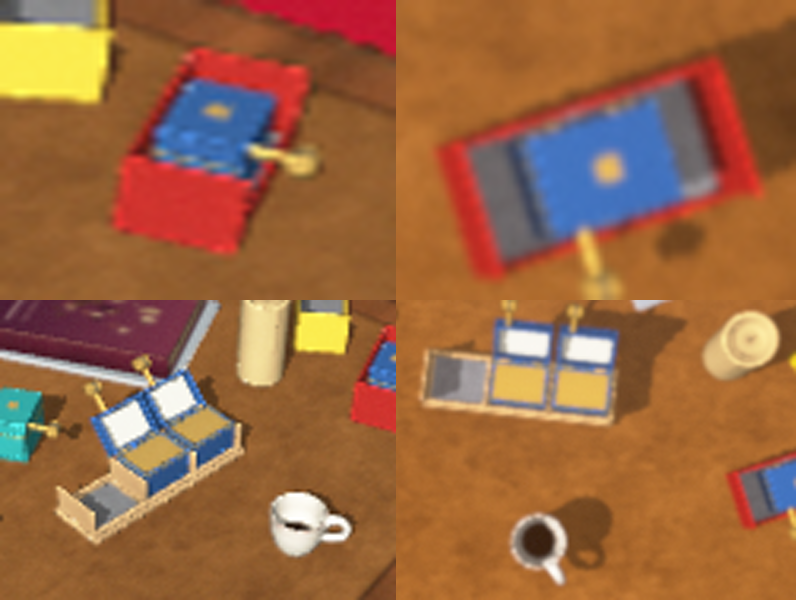

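The case sits flat and shut in the red box. Its mark is at top native (352,238) against (351.1,237.8) predicted, and the pull is over the low wall. The two good cases are open in their bays, and the cup and candle are where they were.

```bash
python3 -c "
from station import *
print(workorder.sign_off())"
```

```text
the job is handed in; nothing more can be done
None
```

The job is handed in at about 48 s of the 72 s limit: the stiff case (from the stand's +y bay) is shut and flat in the red box with its pull over the low front wall, the two good cases stand open in their bays, and the cup, candle and bowl were not touched; its lid dropped to about 0.9 rad after my first release, so I led it up again and all three stood open together before I shut it.

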